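Reassemble the brake stack of a label unwinder

ROBOT

A 7-joint arm with a two-finger parallel gripper is mounted at the origin on the work surface; the furniture and walls round the work are solid. World frame = base frame: x ahead of the robot, y to its left, z up, the work surface at z = 0. Lengths are in mm, angles in rad, forces in N, time in s.
With the tool pointing down it reaches from about 425 to 825 mm from the base axis. Payload 3.6 kg.
Tool frame: the origin (TCP) lies between the finger pads; the fingertips stand tip_extent ahead of it and the grasp point (between the pads) lies 11 mm behind it (tip_extent is the distance from the TCP to the fingertips, in mm); z points along the fingers, y is the line along which they close (so a half turn about z gives the same grasp; the last joint's range is limited). The gripper opens to 85 mm and grips with 20 to 120 N. Pads are 22 mm wide; open, the fingers measure 114 mm over their backs; the gripper's body (76 mm by 85 mm) begins 54 mm behind the grasp point. The pads swing forward as they close: fully open they stand 13 mm farther back than shut.
Start: joints at [1.28, 0.615, -0.013, 1.423, 0.008, 1.103, -0.04], TCP at [170.128, -627.311, 239.297] pointing down, gripper open.
Joint ranges: [-3.12, 3.12], [-0.3, 2.06], [-1.34, 1.32], [0.26, 2.42], [-1.36, 4.5], [0.01, 1.98], [-2.84, 2.84]. Speed limits (rad/s): [2.79, 2.79, 3.14, 3.14, 3.14, 3.14, 3.14].

INTERFACE

Orientations are given as a unit quaternion [x, y, z, w].
In Python, from station import * gives the robot as it stands.
- The arm moves only by the tool play_rows, never from a script. Its arguments are lists of equal length, an entry for each row: "fingers": the closure, from -1 (fully open) to 1 (shut); "travel": the shift along the tool's x, y, z in m, a list of three; "turn": the turn about the tool's z in rad. In form: {"fingers": [fingers, ...], "travel": [[dx, dy, dz], ...], "turn": [turn, ...]}. A call has 1 to 12 rows; each row is the pose to reach, as a shift and turn from the pose commanded when the call began, along the tool's axes at that moment; what a row does not reach only later rows make up. A row lasts 1/8 s, in which the tool goes at most 62.5 mm and 10.7 degrees, less where a joint would pass 70% of its speed; a pose out of reach is approached as far as the arm can. A call with a gripper value outside its range is refused whole. The fingers move at their own pace and stop on an object; "newtons" is the grip in N (left out, the last holds). Time passes only in rows, so rows that repeat a pose let the fingers close. It gives the time, the measured TCP pose, the force, the opening and the grip force at its end, in the units of the state.
- read_state(): the state, without advancing time (a new reading comes with each control period).
- grab_frame(name): name is "side" or "top" or "wrist"; returns a dict with "color" (384x512x3 uint8, red, green, blue), "depth" (384x512 float32, mm along the optical axis (not along the pixel's ray), 0 where there is no reading), "vertical_fov" (degrees; the focal length in pixels is half the picture's height over the tangent of half this angle, whatever the lens; pixels are square), "cx", "cy" (the principal point, pixels), "camera_from_world" (4x4, takes a point from world to camera coordinates); the wrist camera has in their place "T_tool_cam" (4x4, takes a point from camera to tool coordinates, whose origin is the TCP and whose axes are the flange's). Camera axes: x right, y up, looking along -z (the intrinsics and any distortion apply to the point x, -y, -z); pixel columns grow to the right and rows downward; lengths in mm; the calibration is good to about 2 mm. A picture is of the moment at which its call begins: read the wrist's pose just before it.
- finish_job(): hands the job in; it is judged then, once.
The state is a dict: "t": time; "joint_pos": joint angles; "joint_vel": joint speeds; "joint_torque": joint torques, N m; "tool_pos": TCP position; "eef_rot": TCP orientation; "force": force on the tool from outside, world axes, zero at the start; "torque": the same for the moment, N m; "gripper_width": finger opening in mm; "grasp_force": force on a finger pad.
Only numpy, scipy, OpenCV 4.12 (cv2) and the standard library are available. Lean on these libraries where they do the work, as an engineer would, in place of code of your own. Each camera call takes 0.05 s, during which the arm holds its last target. There are 200 camera calls.

TASK

The bench label unwinder lies on its back with its spindle pointing up. Put its roll hub back together on the spindle: first the cork friction ring, then the core hub with its flange down on the cork, and last the steel key plate, turned so that its slot goes over the flats of the spindle end and it locks the stack. Lower each part down the spindle until it is fully home rather than letting it drop, let go of everything, and leave the other things on the bench where they are.

Things in the scene. Friction and masses are not known exactly. Their poses are not given: they have to be found in the camera images.
- unwinder: Grey bench label unwinder, heavy, immovable, lying on its back. Origin on the spindle axis at bench level, z up, x towards its foot. Back plate 10 mm thick, x -75 to 125 mm, y -65 to 65 mm; foot: a wall 62 mm high at x 115 to 125; web guide pin 10 mm thick, top 60 mm above the bench, at x 88, y -34. Round the spindle an aluminium brake flange, 62 mm diameter, its top 18 mm above the bench.
- spindle_seat (a point): Point on the spindle axis at the top face of the brake flange, 18 mm above the bench; axes as the unwinder's. When home, the friction ring's origin is here, the core hub's 12 mm and the key plate's 46 mm above it. The steel spindle is round, 22 mm diameter, from here up to 42 mm.
- spindle_end (a point): Centre of the spindle's top, 62 mm above the flange top (80 mm above the bench). The top 20 mm of the spindle are flatted to a rectangle 17.5 mm (along the unwinder's x) by 13 mm (along its y), edges rounded 2 mm.
- friction_ring: Cork friction ring, loose, lying flat: 50 mm outer diameter, 25 mm round bore, 12 mm thick. Origin at the centre of its underside, z up. About 30 g; can be gripped across its outside.
- core_hub: Grey plastic core hub, loose, standing on its flange: flange 58 mm diameter and 6 mm thick at the bottom, above it a ribbed sleeve 36 mm diameter, its top 34 mm above the underside; 25 mm round bore right through. Origin at the centre of its underside, z up. About 120 g; can be gripped across the sleeve.
- key_plate: Steel key plate, loose, lying flat: 64 mm (its x) by 40 mm (its y), 10 mm thick, with a rectangular through slot 20 mm (its x) by 15.5 mm (its y) at its centre. Origin at the centre of its underside, z up. It fits the spindle end with its x along the unwinder's x, either way round. About 120 g; can be gripped across its 40 mm width.
- label_roll: Bystander: white roll of blank labels standing on end, 85 mm diameter, 64 mm high. Origin at the centre of its underside.
- screwdriver: Bystander: black-handled screwdriver lying on the bench, along its x, about 200 mm long. Origin at the middle of its length, at bench level.
- stapler: Bystander: red and black office stapler standing on the bench, 145 mm long (its x), 36 mm wide, 47 mm high. Origin at the centre of its underside.
Mind the look-alikes: they are no part of the job. Leave any blue or turquoise look-alike of the friction_ring alone.

How it is judged:
By the outcome, as a careful person would: the job done as asked, in the order asked, and still so for the second after the job is handed in, with the robot touching nothing.
It also fails if it takes over 66 s, if anything falls off the work surface, if the arm or the gripper's body presses on something with over 40 N, if the wrist force passes 120 N, or if a joint passes its speed limit or range.

## Working session

There is one attempt and no reset: what is moved stays moved. The work goes in short steps, Python scripts to look and compute and a tool call to move; the robot and the scene stay as the last step left them, time stands still between calls to the robot, and variables do not carry over. Pictures are saved under pics/ and viewed, at most 10 in all, crops included, and the job is handed in when it is done.

Besides the shell and the picture viewer there is one more tool, called as name(argument=value, ...), one argument or row to a line, values as JSON. play_rows: Moves the arm, as the interface text tells. Its arguments: {"type":"object","properties":{"fingers":{"type":"array"},"travel":{"type":"array"},"turn":{"type":"array"},"newtons":{"type":"number"}},"required":["fingers","travel","turn"]}

```bash
mkdir -p pics; cat > h.py <<'E'
from station import *
import numpy as np, cv2
from scipy.spatial.transform import Rotation as R
def save(n,f): cv2.imwrite('pics/'+n+'.png',f['color'][:,:,::-1])
def cam(f,s=None):
    if 'camera_from_world' in f: M=np.linalg.inv(np.array(f['camera_from_world']))
    else:
        T=np.eye(4);T[:3,:3]=R.from_quat(s['eef_rot']).as_matrix();T[:3,3]=s['tool_pos'];M=T@np.array(f['T_tool_cam'])
    fl=f['color'].shape[0]/2/np.tan(np.radians(f['vertical_fov'])/2)
    return M,fl
def onplane(f,uv,z,s=None):
    M,fl=cam(f,s);uv=np.atleast_2d(np.array(uv,float))
    d=np.c_[(uv[:,0]-f['cx'])/fl,-(uv[:,1]-f['cy'])/fl,-np.ones(len(uv))]@M[:3,:3].T
    o=M[:3,3];return o+d*((z-o[2])/d[:,2])[:,None]
def cloud(f,s=None):
    M,fl=cam(f,s);h,w=f['depth'].shape;u,v=np.meshgrid(np.arange(w),np.arange(h));D=f['depth']
    P=np.stack([(u-f['cx'])/fl*D,-(v-f['cy'])/fl*D,-D],-1)
    P=P@M[:3,:3].T+M[:3,3];P[D==0]=np.nan;return P
E
python3 - <<'E'
from h import *
s=read_state();print(s)
for n in ('side','top','wrist'):
    f=grab_frame(n);save(n+'0',f);print(n,{k:v for k,v in f.items() if k not in('color','depth')}); np.save(n+'0.npy',f,allow_pickle=True)
E
python3 -c "
import cv2,numpy as np
a=[cv2.imread(f'pics/{n}0.png') for n in('side','top','wrist')]"
```

```text
{'t': 0.0, 'joint_pos': array([ 1.27951724,  0.61591461, -0.01261198,  1.42495652,  0.0081095 ,
        1.10339722, -0.04041504]), 'joint_vel': array([ 4.67468970e-05,  1.03677313e-03, -9.80161756e-04, -2.50522509e-04,
        6.61970066e-04, -1.77116513e-03, -1.10562305e-03]), 'joint_torque': array([-4.09033601e-04, -4.69219923e+01,  2.59320829e-01, -1.71034384e+01,
        9.96684859e-03,  9.51069145e-03,  1.09123326e-05]), 'tool_pos': array([ 169.90470391, -626.60395345,  238.12204129]), 'eef_rot': array([ 9.91244970e-01,  1.32029112e-01, -1.98201544e-04, -1.29760539e-03]), 'force': array([ 0.00833045, -0.12003192,  0.81552163]), 'torque': array([ 0.03145921,  0.04125236, -0.01771932]), 'grasp_force': 0.0, 'gripper_width': 85.36577819281145}
side {'vertical_fov': 51.40991072104161, 'cx': 259.92701191796215, 'cy': 197.89291887347412, 'camera_from_world': array([[-6.25114541e-01, -7.80517470e-01, -4.92841547e-03,
         3.82274960e+02],
       [ 6.10069962e-01, -4.92522663e-01,  6.20673882e-01,
        -3.12497126e+02],
       [-4.86874164e-01,  3.84985591e-01,  7.84053342e-01,
  
[... 312 characters left out ...]
   [ 9.76834716e-01, -7.33724770e-02,  2.01023424e-01,
        -4.73238146e+02],
       [-2.00649562e-01,  1.25076542e-02,  9.79583234e-01,
        -1.19256644e+03],
       [ 0.00000000e+00,  0.00000000e+00,  0.00000000e+00,
         1.00000000e+00]])}
wrist {'vertical_fov': 71.38586036199601, 'cx': 255.8781014259238, 'cy': 192.2452111729586, 'T_tool_cam': array([[ 3.60003463e-04,  9.65959997e-01,  2.58691234e-01,
         6.45846261e+01],
       [ 9.99999912e-01, -2.91597956e-04, -3.02799092e-04,
        -7.10401452e-01],
       [-2.17057975e-04,  2.58691321e-01, -9.65960017e-01,
        -1.35385845e+02],
       [ 0.00000000e+00,  0.00000000e+00,  0.00000000e+00,
         1.00000000e+00]])}
```

View pics/top0.png

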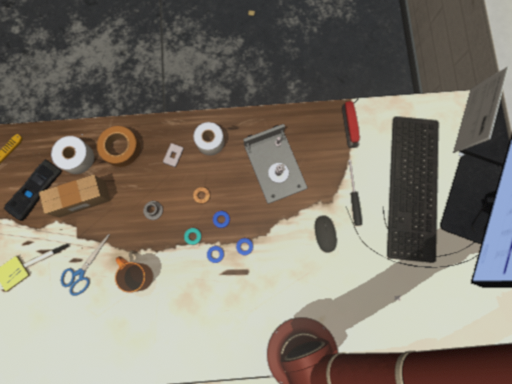

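View pics/side0.png

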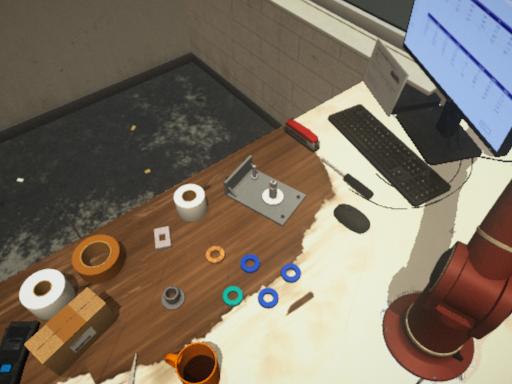

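The top view shows the cork ring at (201,195), the hub at (152,210), the key plate at (173,154) and the spindle at (278,172). The blue and turquoise rings are lower down. I'll take coarse positions from depth next.

```bash
python3 - <<'E'
from h import *
f=np.load('top0.npy',allow_pickle=True).item();g=np.load('side0.npy',allow_pickle=True).item()
P=cloud(f)
print('bench z',np.nanmedian(P[240:260,170:200,2]))
for n,(u,v),z in (('ring',(201,195),12),('hub',(152.5,210),34),('plate',(173,154),10),('spin',(279,170),80),('wall',(264,131),62)):
    print(n,onplane(f,(u,v),z)[0].round(1), np.nanmax(P[v-15:v+15,int(u)-15:int(u)+15,2]).round(1))
for n,(u,v),z in (('ring',(215,255),12),('hub',(173,293),34),('plate',(162,237),10),('spin',(273,182),80)):
    print('side',n,onplane(g,(u,v),z)[0].round(1))
# orientations from masks
hsv=cv2.cvtColor(f['color'],cv2.COLOR_RGB2HSV)
for n,z,(r0,r1,c0,c1),lo in (('plate',10,(140,170,158,188),(0,0,130)),('unw',10,(125,205,240,310),(0,0,80))):
    m=np.zeros(hsv.shape[:2],np.uint8);m[r0:r1,c0:c1]=cv2.inRange(hsv,lo,(180,60,255))[r0:r1,c0:c1]
    c=max(cv2.findContours(m,0,1)[0],key=cv2.contourArea)[:,0]
    W=onplane(f,c,z)[:,:2].astype(np.float32);print(n,cv2.minAreaRect(W))
s=read_state();print(R.from_quat(s['eef_rot']).as_matrix().round(3))
E
```

```text
bench z 1.1213394648950725
ring [475.9 259.2  12. ] 20.0
hub [437.6 400.3  34. ] 42.4
plate [610.4 338.9  10. ] 18.3
spin [518.8  24.1  80. ] 88.0
wall [645.3  57.1  62. ] 69.7
side ring [469.8 262.3  12. ]
side hub [435.4 404.1  34. ]
side plate [605.5 340.9  10. ]
side spin [522.4  24.9  80. ]
plate ((609.2054443359375, 340.6070556640625), (42.487483978271484, 66.0835952758789), 64.6398696899414)
unw ((549.2984008789062, 30.31341552734375), (198.58132934570312, 131.23605346679688), 17.287609100341797)
[[ 0.965  0.262 -0.001]
 [ 0.262 -0.965  0.002]
 [-0.    -0.002 -1.   ]]
```

```bash
python3 - <<'E'
from h import *
for n in('top','side','wrist'):
    f=np.load(n+'0.npy',allow_pickle=True).item();P=cloud(f,read_state()).reshape(-1,3);P=P[~np.isnan(P[:,0])]
    print(n,P.min(0).round(),P.max(0).round())
    H={}
    for x in range(-200,1000,100):
        r=[]
        for y in range(-800,700,100):
            q=P[(P[:,0]>=x)&(P[:,0]<x+100)&(P[:,1]>=y)&(P[:,1]<y+100),2]
            r.append('%5d'%np.percentile(q,98) if len(q)>8 else '    .')
        print('%5d'%x,*r)
E
```

```text
top [ -69. -790. -823.] [1804. 1406.  656.]
 -200     .     .     .     .     .     .     .     .     .     .     .     .     .     .     .
 -100     .     .     5     5     5     5     4     .   291     5     5     5     5     5     5
    0     .     5     6     5     5   651   613   463   320     5     5     5     5     5     5
  100     .     6     5   352     5   633     5     6     6     5     5     5     5     5     5
  200     .     .    16   335    23    20    29    26     5    10    13     5   102     7    12
  300     .     .   260   285    24    25    38    38     6    15    16    13    45     9    16
  400     .    19   232    23    24    25    26    15    15    12    16    30    34    93    94
  500     .    45   175    23    24    14    15    18    79     9     6    13    49    93    94
  600     .   169   170    22    23    50    14    23    65    67    69    13    52    67    69
  700    60   171    93     7     7    46    13     7     6     6     6     6     6     6     6
  800    62    62     .     .     .     .     .     .     .     .     .     .     .     .     .

[... 1790 characters left out ...]
   .     .     .     .     .
  300   156    36    71    14     .     .     .     .     .     .     .     .     .     .     .
  400    42     2     .     .     .     .     .     .     .     .     .     .     .     .     .
  500     .     .     .     .     .     .     .     .     .     .     .     .     .     .     .
  600     .     .     .     .     .     .     .     .     .     .     .     .     .     .     .
  700     .     .     .     .     .     .     .     .     .     .     .     .     .     .     .
  800     .     .     .     .     .     .     .     .     .     .     .     .     .     .     .
  900     .     .     .     .     .     .     .     .     .     .     .     .     .     .     .
```

View pics/wrist0.png

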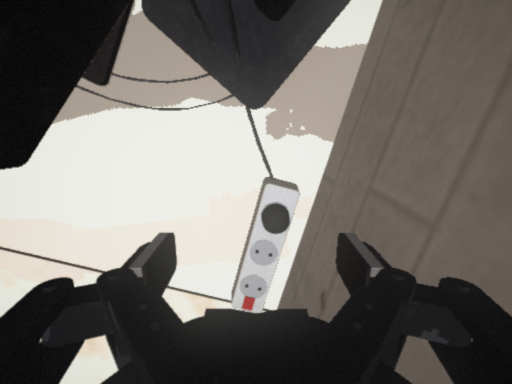

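The wrist view shows the screen (upper left and top) standing between the start pose and the work. I'll measure its extent before choosing a path.

```bash
python3 - <<'E'
from h import *
for n in('side','wrist'):
    f=np.load(n+'0.npy',allow_pickle=True).item();P=cloud(f,read_state()).reshape(-1,3)
    P=P[~np.isnan(P[:,0])];P=P[(P[:,1]<-250)&(P[:,1]>-800)&(P[:,0]>90)&(P[:,0]<700)]
    for z in range(60,560,60):
        q=P[(P[:,2]>=z)&(P[:,2]<z+60)]
        if len(q)>5: print(n,z,len(q),np.percentile(q[:,:2],1,axis=0).round(),np.percentile(q[:,:2],99,axis=0).round(),'closest',np.percentile(np.hypot(q[:,0],q[:,1]),1).round())
E
```

```text
side 60 851 [ 329. -779.] [ 698. -505.] closest 610.0
side 120 994 [ 166. -639.] [ 697. -424.] closest 458.0
side 180 2571 [ 161. -643.] [ 647. -418.] closest 452.0
side 240 2761 [ 174. -640.] [ 649. -418.] closest 453.0
side 300 2714 [ 209. -635.] [ 644. -429.] closest 478.0
side 360 2144 [ 249. -594.] [ 563. -444.] closest 509.0
side 420 1173 [ 284. -541.] [ 458. -458.] closest 539.0
side 480 72 [ 318. -490.] [ 354. -471.] closest 569.0
wrist 60 9876 [ 116. -780.] [ 391. -556.] closest 644.0
wrist 120 14352 [ 139. -781.] [ 367. -455.] closest 485.0
wrist 180 19533 [  94. -781.] [ 273. -451.] closest 480.0
wrist 240 12435 [ 145. -693.] [ 248. -507.] closest 563.0
wrist 300 33185 [ 144. -693.] [ 199. -557.] closest 579.0
```

```bash
python3 - <<'E'
from h import *
f=np.load('side0.npy',allow_pickle=True).item();P=cloud(f)
for uv in [(415,3),(440,3),(470,3),(508,3),(408,40),(440,80),(470,110),(508,144),(508,60),(400,60),(380,70),(385,45)]: print(uv,P[uv[1],uv[0]].round())
f=np.load('top0.npy',allow_pickle=True).item();P=cloud(f)
print('top')
for uv in [(477,280),(490,230),(508,130),(508,280),(508,200),(500,80),(470,100),(460,200),(500,250),(300,345),(400,365),(508,365)]: print(uv,P[uv[1],uv[0]].round())
c=cv2.resize(f['color'][60:384,200:512],None,fx=2,fy=1.85);cv2.imwrite('pics/tc.png',c[:,:,::-1])
E
```

```text
(415, 3) [ 646. -638.  323.]
(440, 3) [ 539. -582.  379.]
(470, 3) [ 436. -530.  433.]
(508, 3) [ 332. -477.  488.]
(408, 40) [ 632. -638.  207.]
(440, 80) [ 438. -543.  202.]
(470, 110) [ 300. -479.  211.]
(508, 144) [ 164. -430.  217.]
(508, 60) [ 266. -451.  391.]
(400, 60) [ 702. -746.   56.]
(380, 70) [ 668. -579.  101.]
(385, 45) [ 804. -782.   56.]
top
(477, 280) [ 178. -423.  207.]
(490, 230) [ 296. -478.  206.]
(508, 130) [ 601. -681.   37.]
(508, 280) [ 180. -416.  350.]
(508, 200) [ 361. -504.  259.]
(500, 80) [ 713. -611.  156.]
(470, 100) [ 711. -590.   25.]
(460, 200) [ 402. -511.   15.]
(500, 250) [ 244. -449.  283.]
(300, 345) [ 67.  23. 245.]
(400, 365) [  63. -123.  494.]
(508, 365) [  86. -222.  649.]
```

View pics/tc.png

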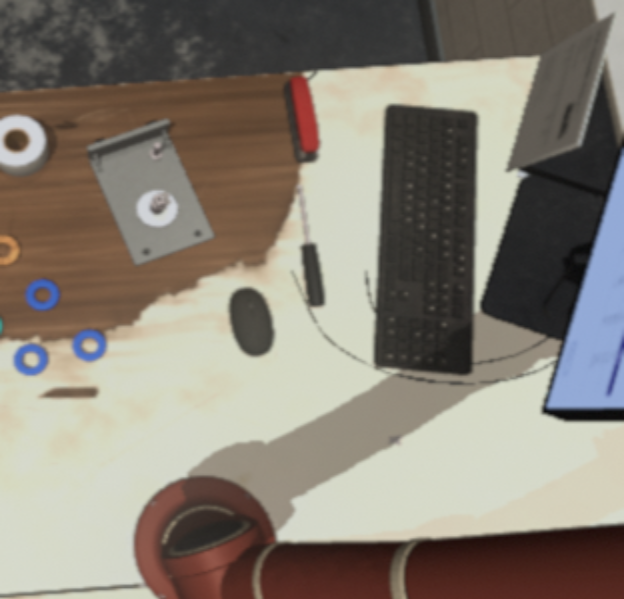

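```bash
cat >> h.py <<'E'
def rows(start,pts,q=None,n=60,turns=None):
    """waypoints (world mm) -> tool-frame rows in m, each leg split to <=n mm"""
    Rm=R.from_quat(q if q is not None else read_state()['eef_rot']).as_matrix()
    a=np.array(start,float);out=[];p=a
    for b in pts:
        b=np.array(b,float);k=max(1,int(np.ceil(np.linalg.norm(b-p)/n)))
        out+=[(Rm.T@(p+(b-p)*i/k-a)/1000).round(3).tolist() for i in range(1,k+1)];p=b
    print(len(out),str(out).replace(' ',''))
E
python3 - <<'E'
from h import *
rows((170,-627,239),[(20,-605,260),(0,-350,520)])
rows((0,-350,520),[(124,-322,520),(250,-250,520),(360,-60,450),(430,100,380)])
E
```

```text
10 [[-0.046,-0.02,-0.007],[-0.093,-0.04,-0.014],[-0.139,-0.061,-0.021],[-0.132,-0.097,-0.058],[-0.125,-0.133,-0.095],[-0.119,-0.168,-0.132],[-0.112,-0.204,-0.169],[-0.105,-0.24,-0.206],[-0.098,-0.276,-0.243],[-0.092,-0.312,-0.28]]
14 [[0.042,0.002,-0.0],[0.085,0.004,-0.0],[0.127,0.005,-0.0],[0.174,-0.007,0.0],[0.221,-0.019,0.0],[0.267,-0.031,0.0],[0.306,-0.07,0.018],[0.345,-0.108,0.035],[0.384,-0.147,0.053],[0.423,-0.186,0.07],[0.451,-0.219,0.088],[0.478,-0.253,0.106],[0.505,-0.287,0.123],[0.533,-0.321,0.141]]
```

play_rows(
  fingers=[-1,-1,-1,-1,-1,-1,-1,-1,-1,-1,-1,-1],
  travel=[
    [-0.046,-0.02,-0.007],
    [-0.093,-0.04,-0.014],
    [-0.139,-0.061,-0.021],
    [-0.132,-0.097,-0.058],
    [-0.125,-0.133,-0.095],
    [-0.119,-0.168,-0.132],
    [-0.112,-0.204,-0.169],
    [-0.105,-0.24,-0.206],
    [-0.098,-0.276,-0.243],
    [-0.092,-0.312,-0.28],
    [-0.092,-0.312,-0.28],
    [-0.092,-0.312,-0.28],
  ],
  turn=[0,0,0,0,0,0,0,0,0,0,0,0],
)

```text
t: 1.65
tool_pos: [-0.3, -350.2, 518.5]
eef_rot: [0.991, 0.132, 0.0, -0.001]
force: [-0.3, -0.6, 0.0]
gripper_width: 85.3
grasp_force: 0.0
```

Clear and on target. Next I sweep past the screen edge.

play_rows(
  fingers=[-1,-1,-1,-1,-1,-1,-1,-1,-1,-1,-1,-1],
  travel=[
    [0.042,0.002,0],
    [0.085,0.004,0],
    [0.127,0.005,0],
    [0.174,-0.007,0],
    [0.221,-0.019,0],
    [0.267,-0.031,0],
    [0.306,-0.07,0.018],
    [0.345,-0.108,0.035],
    [0.384,-0.147,0.053],
    [0.423,-0.186,0.07],
    [0.451,-0.219,0.088],
    [0.478,-0.253,0.106],
  ],
  turn=[0,0,0,0,0,0,0,0,0,0,0,0],
)

```text
t: 3.15
tool_pos: [395.1, 19.9, 411.2]
eef_rot: [0.991, 0.132, -0.001, -0.001]
force: [-0.6, -0.7, 0.4]
gripper_width: 85.4
grasp_force: 0.0
```

```bash
python3 - <<'E'
from h import *
rows((395,20,412),[(540,190,320)])
E
```

```text
5 [[0.037,-0.025,0.018],[0.074,-0.05,0.037],[0.111,-0.076,0.055],[0.148,-0.101,0.073],[0.185,-0.126,0.092]]
```

play_rows(
  fingers=[-1,-1,-1,-1,-1,-1,-1],
  travel=[
    [0.037,-0.025,0.018],
    [0.074,-0.05,0.037],
    [0.111,-0.076,0.055],
    [0.148,-0.101,0.073],
    [0.185,-0.126,0.092],
    [0.185,-0.126,0.092],
    [0.185,-0.126,0.092],
  ],
  turn=[0,0,0,0,0,0,0],
)

```text
t: 4.03
tool_pos: [539.9, 188.6, 319.8]
eef_rot: [0.991, 0.132, -0.002, 0.0]
force: [-0.0, -0.1, 0.8]
gripper_width: 85.7
grasp_force: 0.0
```

```bash
python3 - <<'E'
from h import *
s=read_state();f=grab_frame('wrist');save('w1',f);np.save('w1.npy',dict(f=f,s=s),allow_pickle=True);print(s['tool_pos'])
E
```

```text
[539.90325293 188.63669428 319.76512025]
```

View pics/w1.png

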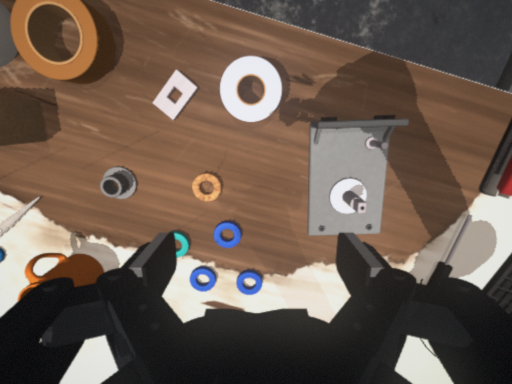

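The wrist view shows the ring (207,187), hub (118,183), plate (175,95) and the spindle, with its tip near (363,207). Next I measure them with masks.

```bash
python3 - <<'E'
from h import *
d=np.load('w1.npy',allow_pickle=True).item();f,s=d['f'],d['s']
hsv=cv2.cvtColor(f['color'],cv2.COLOR_RGB2HSV)
def msk(box,lo,hi):
    r0,r1,c0,c1=box;m=np.zeros(hsv.shape[:2],np.uint8);m[r0:r1,c0:c1]=cv2.inRange(hsv,lo,hi)[r0:r1,c0:c1]
    return max(cv2.findContours(m,0,1)[0],key=cv2.contourArea)[:,0]
c=msk((165,210,185,230),(5,120,150),(25,255,255))
W=onplane(f,c,12,s)[:,:2].astype(np.float32);print('ring',cv2.minEnclosingCircle(W),W.mean(0))
c=msk((60,125,148,202),(0,0,150),(180,70,255))
W=onplane(f,c,10,s)[:,:2].astype(np.float32);print('plate',cv2.minAreaRect(W))
c=msk((160,205,95,140),(0,0,60),(180,50,255))
W=onplane(f,c,6,s)[:,:2].astype(np.float32);print('hub fl',cv2.minEnclosingCircle(W))
c=msk((110,240,300,395),(0,0,60),(180,45,255))
W=onplane(f,c,10,s)[:,:2].astype(np.float32);print('unw',cv2.minAreaRect(W))
c=msk((170,215,325,372),(0,0,200),(180,45,255))
W=onplane(f,c,18,s)[:,:2].astype(np.float32);print('flange',cv2.minEnclosingCircle(W))
print('tip',onplane(f,(360,206),80,s))
P=cloud(f,s);
for n,(u,v) in dict(ring=(197,190),hub=(118,171),plate=(163,98),tip=(360,206),bench=(250,160)).items(): print(n,P[v-2:v+3,u-2:u+3].reshape(-1,3)[12].round(1))
c=cv2.resize(f['color'][80:240,90:200],None,fx=5,fy=3.7,interpolation=2)
o=f['color'][150:240,300:395]; cv2.imwrite('pics/c1.png',np.hstack([cv2.resize(f['color'][155:215,90:150],(390,390)),cv2.resize(o,(390,390))])[:,:,::-1])
E
```

```text
ring ((470.970458984375, 264.1064758300781), 29.722532272338867) [472.26425 263.79807]
plate ((605.0567626953125, 340.3015441894531), (41.32130813598633, 65.59771728515625), 64.69291687011719)
hub fl ((437.78399658203125, 409.25177001953125), 32.5174674987793)
unw ((543.0923461914062, 26.96178436279297), (209.41737365722656, 135.93511962890625), 16.521059036254883)
flange ((522.3648071289062, 22.582836151123047), 30.71795082092285)
tip [[524.2853369   26.05237745  80.        ]]
ring [464.4 273.   13.8]
hub [459.4 411.    6. ]
plate [595.9 355.8  11.1]
tip [524.4  26.3  80.6]
bench [536.  198.7   2. ]
```

View pics/c1.png

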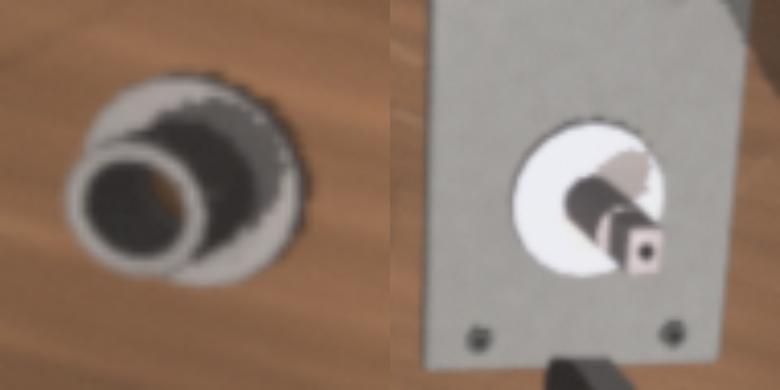

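```bash
ls; python3 - <<'E'
import station
print([n for n in dir(station) if not n.startswith('__')]); print(getattr(station,'tip_extent',None), getattr(station,'TIP_EXTENT',None))
E
python3 - <<'E'
from h import *
rows((540,188.6,319.8),[(500,262,150)])
E
```

```text
h.py
pics
side0.npy
top0.npy
w1.npy
wrist0.npy
['IKError', 'finish_job', 'grab_frame', 'read_state', 'tip_extent']
8.0 None
4 [[-0.005,-0.02,0.042],[-0.01,-0.041,0.085],[-0.014,-0.061,0.127],[-0.019,-0.081,0.17]]
```

play_rows(
  fingers=[-1,-1,-1,-1,-1,-1,-1],
  travel=[
    [-0.012,-0.023,0.042],
    [-0.023,-0.046,0.085],
    [-0.034,-0.068,0.127],
    [-0.046,-0.091,0.17],
    [-0.046,-0.091,0.18],
    [-0.046,-0.091,0.18],
    [-0.046,-0.091,0.18],
  ],
  turn=[0,0,0,0,0,0,0],
)

```text
t: 4.95
tool_pos: [474.1, 264.3, 143.0]
eef_rot: [0.991, 0.131, 0.002, -0.0]
force: [0.0, 0.6, 0.3]
gripper_width: 85.3
grasp_force: 0.0
```

```bash
cat >> h.py <<'E'
def hsvof(f): return cv2.cvtColor(f['color'],cv2.COLOR_RGB2HSV)
def blob(m):
    return max(cv2.findContours(m,0,1)[0],key=cv2.contourArea)
def boxed(m,r0,r1,c0,c1):
    o=np.zeros_like(m);o[r0:r1,c0:c1]=m[r0:r1,c0:c1];return o
def shot(n):
    s=read_state();f=grab_frame('wrist');save(n,f);np.save(n+'.npy',dict(f=f,s=s),allow_pickle=True);return f,s
def totool(w,s):
    return R.from_quat(s['eef_rot']).as_matrix().T@(np.array(w)-s['tool_pos'])
E
python3 - <<'E'
from h import *
f,s=shot('w2')
c=blob(cv2.inRange(hsvof(f),(5,120,120),(25,255,255)))
print(cv2.boundingRect(c),s['tool_pos'])
W=onplane(f,c[:,0],12,s).astype(np.float32)[:,:2];e=cv2.fitEllipse(W);print(e,totool([*e[0],12],s))
E
```

```text
(220, 165, 66, 48) [474.14301321 264.28464794 143.01826814]Traceback (most recent call last):
  File "<stdin>", line 5, in <module>
cv2.error: OpenCV(4.12.0) /io/opencv/modules/imgproc/src/shapedescr.cpp:356: error: (-215:Assertion failed) n >= 0 && (depth == CV_32F || depth == CV_32S) in function 'fitEllipseNoDirect'
```

View pics/w2.png

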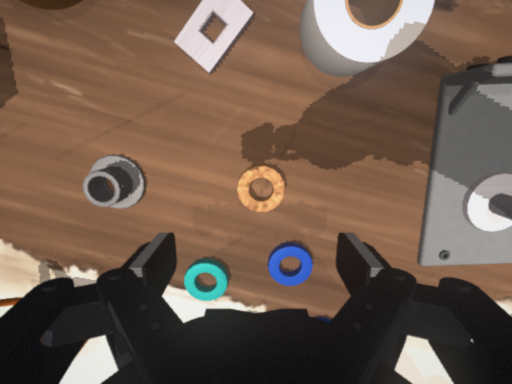

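```bash
python3 - <<'E'
from h import *
d=np.load('w2.npy',allow_pickle=True).item();f,s=d['f'],d['s']
m=boxed(cv2.inRange(hsvof(f),(5,100,165),(25,255,255)),160,220,230,295)
c=blob(m);print(cv2.boundingRect(c))
W=np.ascontiguousarray(onplane(f,cv2.convexHull(c)[:,0],12,s)[:,:2].astype(np.float32));e=cv2.fitEllipse(W);print(e,cv2.minEnclosingCircle(W),totool([*e[0],12],s))
E
```

```text
(230, 166, 65, 47)
((471.96636962890625, 257.86468505859375), (47.47676086425781, 67.95940399169922), 1.3910404443740845) ((472.84490966796875, 257.7392578125), 34.986759185791016) [ -4.24119814   5.67854405 131.00193381]
```

```bash
python3 - <<'E'
from h import *
d=np.load('w2.npy',allow_pickle=True).item();f,s=d['f'],d['s']
H=hsvof(f);print(H[189,243],H[189,225],H[200,232],H[189,290])
for sat in (100,140,150,160):
    m=boxed(cv2.inRange(H,(5,sat,120),(25,255,255)),160,220,230,295);m=cv2.morphologyEx(m,cv2.MORPH_OPEN,np.ones((5,5)))
    c=blob(m);print(sat,cv2.boundingRect(c))
    W=np.ascontiguousarray(onplane(f,cv2.convexHull(c)[:,0],12,s)[:,:2].astype(np.float32));e=cv2.fitEllipse(W);print(e,totool([*e[0],12],s).round(1))
print(totool(onplane(f,(261,189),12,s)[0],s))
E
```

```text
[ 16 125 240] [ 12 119 150] [ 12 119 154] [ 12 119 150]
100 (230, 160, 65, 60)
((470.3583984375, 260.7685852050781), (64.7818374633789, 235.82395935058594), 14.51205062866211) [ -5.    2.5 131. ]Traceback (most recent call last):
  File "<stdin>", line 6, in <module>
  File "h.py", line 29, in blob
    return max(cv2.findContours(m,0,1)[0],key=cv2.contourArea)
ValueError: max() iterable argument is empty
```

```bash
python3 - <<'E'
from h import *
d=np.load('w2.npy',allow_pickle=True).item();f,s=d['f'],d['s']
H=hsvof(f)
m=boxed(cv2.inRange(H,(5,90,190),(25,255,255)),160,220,230,295);m=cv2.morphologyEx(m,cv2.MORPH_CLOSE,np.ones((3,3)))
c=blob(m);print(cv2.boundingRect(c))
W=np.ascontiguousarray(onplane(f,cv2.convexHull(c)[:,0],12,s)[:,:2].astype(np.float32));e=cv2.fitEllipse(W);print(e,totool([*e[0],12],s).round(1))
E
```

```text
(237, 166, 47, 46)
((472.1761779785156, 259.3191223144531), (48.013702392578125, 48.91315841674805), 16.459392547607422) [ -3.7   4.3 131. ]
```

play_rows(
  fingers=[-1,-1,-1,-1,-1,-1,1,1,1,1,1,1],
  travel=[
    [-0.004,0.004,0.04],
    [-0.004,0.004,0.08],
    [-0.004,0.004,0.11],
    [-0.004,0.004,0.128],
    [-0.004,0.004,0.136],
    [-0.004,0.004,0.136],
    [-0.004,0.004,0.136],
    [-0.004,0.004,0.136],
    [-0.004,0.004,0.136],
    [-0.004,0.004,0.136],
    [-0.004,0.004,0.136],
    [-0.004,0.004,0.136],
  ],
  turn=[0,0,0,0,0,0,0,0,0,0,0,0],
  newtons=30,
)

```text
t: 6.5
tool_pos: [469.8, 260.2, 6.6]
eef_rot: [0.991, 0.132, 0.001, -0.0]
force: [-0.4, -0.5, 5.4]
gripper_width: 48.9
grasp_force: 30.3
```

```bash
python3 - <<'E'
from h import *
rows((470,260,7),[(470,260,160),(455,8,170)])
E
```

```text
8 [[0.0,0.0,-0.051],[0.0,0.0,-0.102],[0.0,0.0,-0.153],[-0.016,0.048,-0.155],[-0.032,0.096,-0.157],[-0.048,0.144,-0.159],[-0.064,0.191,-0.161],[-0.08,0.239,-0.163]]
```

play_rows(
  fingers=[1,1,1,1,1,1,1,1,1,1,1,1],
  travel=[
    [0,0,-0.025],
    [0,0,-0.06],
    [0,0,-0.11],
    [0,0,-0.155],
    [-0.008,0.02,-0.157],
    [-0.022,0.06,-0.158],
    [-0.037,0.11,-0.159],
    [-0.053,0.16,-0.16],
    [-0.068,0.205,-0.162],
    [-0.08,0.239,-0.163],
    [-0.08,0.239,-0.163],
    [-0.08,0.239,-0.163],
  ],
  turn=[0,0,0,0,0,0,0,0,0,0,0,0],
)

```text
t: 8.0
tool_pos: [454.8, 9.1, 168.8]
eef_rot: [0.991, 0.132, 0.001, -0.0]
force: [0.6, 0.6, -1.2]
gripper_width: 49.0
grasp_force: 31.3
```

```bash
python3 - <<'E'
from h import *
f,s=shot('w3');print(s['tool_pos'],s['force'])
E
```

```text
[454.81346035   9.12767183 168.76398854] [ 0.59778866  0.59308864 -1.24686453]
```

View pics/w3.png

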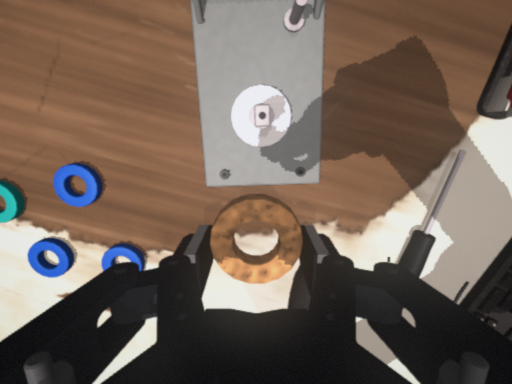

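The spindle tip is at (262,115) and the held ring's centre near (256,241). I'll compute the offset from these.

```bash
cat > m3.py <<'E'
from h import *
def edges(f,s,rng,cl,z,half=14):
    """subpixel row-wise strongest gradient near guessed columns -> world line angle"""
    g=cv2.GaussianBlur(cv2.cvtColor(f['color'],cv2.COLOR_RGB2GRAY).astype(np.float32),(0,0),1)
    pts=[]
    for r in range(*rng):
        c0=int(np.interp(r,[cl[0][1],cl[1][1]],[cl[0][0],cl[1][0]]))
        seg=np.abs(np.gradient(g[r,c0-half:c0+half]));k=np.argmax(seg);pts.append((c0-half+k,r))
    W=onplane(f,pts,z,s)[:,:2].astype(np.float32)
    vx,vy,x0,y0=cv2.fitLine(W,cv2.DIST_HUBER,0,.01,.01)[:,0]
    a=np.degrees(np.arctan2(vy,vx));a=(a+90)%180-90
    return a,(x0,y0)
def tip(f,s,box,thr,z=80):
    g=cv2.cvtColor(f['color'],cv2.COLOR_RGB2GRAY);m=boxed((g>thr).astype(np.uint8)*255,*box)
    c=blob(m);r=cv2.minAreaRect(c);W=np.ascontiguousarray(onplane(f,c[:,0],z,s)[:,:2].astype(np.float32))
    return r,cv2.minAreaRect(W)
E
python3 - <<'E'
from m3 import *
d=np.load('w3.npy',allow_pickle=True).item();f,s=d['f'],d['s']
print(edges(f,s,(40,175),[(193,30),(207,185)],10),edges(f,s,(40,175),[(325,10),(320,182)],10))
g=cv2.cvtColor(f['color'],cv2.COLOR_RGB2GRAY);np.set_printoptions(linewidth=200)
print(g[100:130:2,246:280:2])
H=hsvof(f);m=boxed(cv2.inRange(H,(5,110,60),(25,255,255)),193,285,209,304)
m=cv2.morphologyEx(m,cv2.MORPH_OPEN,np.ones((3,3)));c=blob(m);z=s['tool_pos'][2]+5.4
print(cv2.boundingRect(c));W=np.ascontiguousarray(onplane(f,cv2.convexHull(c)[:,0],z,s)[:,:2].astype(np.float32));e=cv2.fitEllipse(W);print(e,cv2.minEnclosingCircle(W),totool([*e[0],z],s))
E
```

```text
(np.float32(17.259193), (np.float32(513.61755), np.float32(87.22473))) (np.float32(17.312187), (np.float32(563.99115), np.float32(-30.187412)))
[[238 237 238 237 237 238 238 237 237 229 205 194 194 195 194 195 195]
 [238 237 238 237 238 237 236 227 223 195 193 193 194 194 193 194 192]
 [237 238 238 238 231 197 165 149 148 151 157 161 186 189 189 189 187]
 [237 238 238 234 190 208 217 219 220 218 217 193 172 190 192 192 191]
 [238 238 236 223 186 224 232 230 228 224 224 201 146 171 189 188 189]
 [238 238 226 227 192 225 230 227 223 226 228 205 146 156 188 188 190]
 [237 238 224 228 194 223 224 163 110 168 224 199 148 155 181 190 190]
 [238 236 224 228 191 220 193  94  87  96 199 200 149 155 172 187 187]
 [238 235 227 228 189 223 193  93  88  94 198 201 149 153 169 188 191]
 [238 237 226 231 191 224 230 159 114 159 220 202 149 153 180 196 215]
 [238 238 229 231 201 223 231 228 224 224 223 203 145 154 218 233 237]
 [238 238 233 231 201 219 230 229 227 225 221 199 148 208 236 238 238]
 [238 238 238 233 199 214 226 223 220 212 208 191 156 217 237 238 238]
 [238 238 239 238 227 180 181 178 178 175 163 149 162 184 195 229 237]
 [238 239 238 238 238 236 228 194 188 169 162 165 166 185 186 224 238]]
(209, 193, 95, 90)
((466.5264587402344, 13.01551628112793), (52.44216537475586, 70.02410125732422), 105.79866027832031) ((463.5176086425781, 12.114048957824707), 31.120445251464844) [12.32963315 -0.6812275  -5.38384074]
```

```bash
python3 - <<'E'
from h import *
d=np.load('w3.npy',allow_pickle=True).item();f,s=d['f'],d['s']
np.set_printoptions(linewidth=220);H=hsvof(f)
print('col256 S,V');print(np.c_[np.arange(186,296,2),H[186:296:2,256,1:]].T)
print('row241');print(np.c_[np.arange(200,312,2),H[241,200:312:2,1:]].T)
for n,uv,dz in (('tip',(262,115),None),):
    w=onplane(f,uv,80,s)[0];print(n,w,totool(w,s))
E
```

```text
col256 S,V
[[186 188 190 192 194 196 198 200 202 204 206 208 210 212 214 216 218 220 222 224 226 228 230 232 234 236 238 240 242 244 246 248 250 252 254 256 258 260 262 264 266 268 270 272 274 276 278 280 282 284 286 288 290 292
  294]
 [101 107 106 107 102 111 118 131 131 133 133 132 128 131 129 126 132 123 113 110 111 113 112  92  63  50  43  39  37  35  39  36  32  26  38  98 110 112 116 127 131 129 124 124 126 129 129 130 118  30  19  21  22  23
   26]
 [134 133 132 133  90  94 102 156 166 173 171 164 137 142 134 123 120 129 126 127 124 122 121 128 182 218 227 229 232 231 228 229 233 236 224  96  90  96  99 139 226 235 236 236 235 234 232 229 223 235 236 236 236 236
  235]]
row241
[[200 202 204 206 208 210 212 214 216 218 220 222 224 226 228 230 232 234 236 238 240 242 244 246 248 250 252 254 256 258 260 262 264 266 268 270 272 274 276 278 280 282 284 286 288 290 292 294 296 298 300 302 304 306
  308 310]
 [ 30  65  68  79  79 133 132 132 134 132 133 133 133 132 134 131 127  93  52  50  49  46  44  43  40  40  39  39  38  33  33  32  31  31  30  28  27  24  25  83 123 133 129 129 131 130 129 130 127 132 128 115  83  78
   67  65]
 [ 69  39  41  42  42 117 155 149 145 147 148 148 146 145 143 142 110 102 214 219 220 222 224 226 228 228 229 229 230 232 233 234 234 234 235 236 236 236 232  95 104 127 128 127 125 126 125 124 124 116 112  82  46  46
   46  47]]
tip [522.61818506  23.18491966  80.        ] [69.00364384  4.2718595  88.85032879]
```

```bash
python3 - <<'E'
from h import *
d=np.load('w3.npy',allow_pickle=True).item();f,s=d['f'],d['s']
for t in (-5.4,-8,-3):
  z=s['tool_pos'][2]-t
  q=[totool(onplane(f,p,z,s)[0],s).round(1)[:2] for p in ((256,199),(256,283),(256,233),(256,264.5),(209,241),(302,241),(234.5,241),(278,241))]
  print(t,'outer x',q[0][0],q[1][0],'c',(q[0]+q[1])[0]/2,'bore',q[2][0],q[3][0],(q[2]+q[3])[0]/2,'y',q[4][1],q[5][1],(q[4]+q[5])[1]/2,'bore y',q[6][1],q[7][1],(q[6]+q[7])[1]/2)
E
```

```text
-5.4 outer x 26.2 -22.2 c 2.0 bore 7.6 -10.8 -1.6000000000000005 y -25.5 23.8 -0.8499999999999996 bore y -12.0 11.1 -0.4500000000000002
-8 outer x 27.0 -20.5 c 3.25 bore 8.8 -9.3 -0.25 y -25.0 23.3 -0.8499999999999996 bore y -11.8 10.8 -0.5
-3 outer x 25.5 -23.8 c 0.8499999999999996 bore 6.6 -12.2 -2.8 y -25.9 24.2 -0.8499999999999996 bore y -12.2 11.3 -0.4499999999999993
```

```bash
python3 - <<'E'
from h import *
d=np.load('w3.npy',allow_pickle=True).item();f,s=d['f'],d['s']
P=cloud(f,s);Rm=R.from_quat(s['eef_rot']).as_matrix();T=(P-s['tool_pos'])@Rm
print('col 256: row,x,z');print([(r,*T[r,256,[0,2]].round(1)) for r in range(192,292,3)])
print('row 241: col,y,z');print([(c,*T[241,c,[1,2]].round(1)) for c in list(range(206,240,4))+list(range(276,306,4))])
E
```

```text
col 256: row,x,z
[(192, np.float64(-16.3), np.float64(167.9)), (195, np.float64(26.5), np.float64(1.3)), (198, np.float64(26.7), np.float64(-5.2)), (201, np.float64(25.4), np.float64(-6.1)), (204, np.float64(23.4), np.float64(-4.9)), (207, np.float64(22.3), np.float64(-6.3)), (210, np.float64(20.5), np.float64(-5.8)), (213, np.float64(19.1), np.float64(-6.4)), (216, np.float64(17.6), np.float64(-6.9)), (219, np.float64(16.0), np.float64(-6.9)), (222, np.float64(-54.5), np.float64(169.2)), (225, np.float64(-57.7), np.float64(167.5)), (228, np.float64(-61.4), np.float64(167.1)), (231, np.float64(-65.8), np.float64(168.3)), (234, np.float64(-69.8), np.float64(168.3)), (237, np.float64(-73.7), np.float64(168.2)), (240, np.float64(-77.8), np.float64(168.3)), (243, np.float64(-81.7), np.float64(167.9)), (246, np.float64(-85.7), np.float64(167.8)), (249, np.float64(-90.8), np.float64(169.9)), (252, np.float64(-94.0), np.float64(168.0)), (255, np.float64(-98.2), np.float64(168.2)), (258, np.float64(-10.7), np.float64(1.5)), (261, np.float64(-11.0), np.float64(-1.4)), (264, np.float64(-11.2),
[... 482 characters left out ...]
), (210, np.float64(-24.9), np.float64(-5.5)), (214, np.float64(-22.8), np.float64(-5.6)), (218, np.float64(-20.6), np.float64(-5.9)), (222, np.float64(-18.4), np.float64(-6.9)), (226, np.float64(-16.4), np.float64(-5.7)), (230, np.float64(-14.4), np.float64(-5.2)), (234, np.float64(-12.9), np.float64(2.5)), (238, np.float64(-22.7), np.float64(168.7)), (276, np.float64(24.3), np.float64(168.0)), (280, np.float64(12.1), np.float64(-5.7)), (284, np.float64(14.2), np.float64(-5.9)), (288, np.float64(16.2), np.float64(-6.7)), (292, np.float64(18.2), np.float64(-7.1)), (296, np.float64(20.4), np.float64(-6.5)), (300, np.float64(22.7), np.float64(-5.5)), (304, np.float64(23.7), np.float64(-11.0))]
```

play_rows(
  fingers=[1,1,1,1,1],
  travel=[
    [0.01,0.002,0.02],
    [0.02,0.004,0.045],
    [0.027,0.005,0.068],
    [0.027,0.005,0.068],
    [0.027,0.005,0.068],
  ],
  turn=[-0.02,-0.037,-0.037,-0.037,-0.037],
)

```text
t: 8.68
tool_pos: [482.2, 11.8, 101.1]
eef_rot: [0.988, 0.151, 0.0, -0.0]
force: [-0.7, 0.4, 0.7]
gripper_width: 48.9
grasp_force: 31.3
```

```bash
cat >> m3.py <<'E'
def show(f,s,cols,rws):
    P=cloud(f,s);Rm=R.from_quat(s['eef_rot']).as_matrix();return (P-s['tool_pos'])@Rm
E
python3 - <<'E'
from m3 import *
f,s=shot('w4');print(s['tool_pos'],R.from_quat(s['eef_rot']).as_matrix()[:,0])
T=show(f,s,0,0);zt=s['tool_pos'][2]-80
M=(np.abs(T[...,2]-zt)<3)&(np.hypot(T[...,0]-42,T[...,1])<20)
q=np.argwhere(M);print('tip rows/cols',q.min(0),q.max(0),T[M].min(0),T[M].max(0),np.median(T[M],0))
# image-based tip
r0,c0=q.min(0)-4;r1,c1=q.max(0)+5
g=cv2.cvtColor(f['color'],cv2.COLOR_RGB2GRAY);np.set_printoptions(linewidth=250)
print(r0,c0);print(g[r0:r1:2,c0:c1:2])
M=(T[...,2]<-2)&(T[...,2]>-8)&(np.hypot(T[...,0]-2,T[...,1])<30)&(np.abs(T[...,1])<22);h=T[M];x=h[np.abs(h[:,1]+.5)<1.5,0];print('ring x on mid',np.sort(x)[[0,1,-2,-1]],'gap',x[x<0].max(),x[x>0].min())
E
```

```text
[482.16662628  11.80507404 101.08691686] [0.95420101 0.29916444 0.00103182]
tip rows/cols [146 249] [175 270] [33.28216273 -4.79880807 18.56273741] [50.45651484  7.66622238 24.03271707] [42.36760118  1.13668411 20.47912401]
142 245
[[249 242 142 161 206 200 164 169 168 164 155 132 144 202 207]
 [240 166 171 167 125 113 109 108 109 107 110 118 135 164 206]
 [186 187 218 129 134 132 133 133 133 131 131 130 132 146 190]
 [209 242 204 207 218 217 219 220 219 216 214 210 177 157 166]
 [234 243 201 233 246 246 246 245 244 242 240 239 201 156 167]
 [241 244 202 236 247 247 245 244 243 241 240 239 202 156 170]
 [245 243 204 238 247 246 245 243 241 241 242 241 200 158 169]
 [245 243 203 237 245 245 236 207 220 240 243 240 198 157 168]
 [244 244 202 235 245 226 120 101 102 159 238 236 193 157 165]
 [243 245 206 233 243 172 100 100  99 103 217 233 193 155 165]
 [240 245 202 233 244 166 100  98  97 101 211 233 190 153 164]
 [230 244 205 236 247 223 110  98  98 130 227 231 187 152 169]
 [206 236 208 238 246 243 217 171 186 226 235 231 172 156 194]
 [206 205 191 234 244 243 241 241 238 237 236 227 150 182 206]
 [203 202 185 232 243 242 241 240 238 236 232 219 142 185 203]
 [202 201 187 231 242 242 240 237 224 224 228 190 139 189 203]
 [201 202 188 204 214 212 201 175 139 143 148 141 155 201 202]
 [200 199 199 197 199 198 196 196 195 196 196 196 199 202 202]
 [200 200 199 200 200 200 199 200 200 200 198 200 200 200 201]]
ring x on mid [-22.7543486  -22.26631914  26.66481865  26.67688683] gap -9.882261426138118 14.676715339170558
```

```bash
python3 - <<'E'
from m3 import *
d=np.load('w4.npy',allow_pickle=True).item();f,s=d['f'],d['s']
w=onplane(f,(259.5,161.2),80,s)[0];print(w,totool(w,s))
E
```

```text
[522.30211982  22.89834167  80.        ] [41.59428183  1.42870766 21.12938722]
```

play_rows(
  fingers=[1,1,1,1,1,1,1],
  travel=[
    [0.015,0.001,0],
    [0.032,0.002,0],
    [0.0395,0.002,0],
    [0.0395,0.002,0.005],
    [0.0395,0.002,0.014],
    [0.0395,0.002,0.024],
    [0.0395,0.002,0.024],
  ],
  turn=[0,0,0,0,0,0,0],
)

```text
t: 9.6
tool_pos: [519.5, 20.4, 75.3]
eef_rot: [0.989, 0.151, -0.001, -0.0]
force: [0.8, -0.3, -0.5]
gripper_width: 48.5
grasp_force: 31.3
```

play_rows(
  fingers=[1,1,1,1,1,1,1,1],
  travel=[
    [0,0,0.01],
    [0,0,0.02],
    [0,0,0.03],
    [0,0,0.038],
    [0,0,0.044],
    [0,0,0.048],
    [0,0,0.051],
    [0,0,0.051],
  ],
  turn=[0,0,0,0,0,0,0,0],
)

```text
t: 10.6
tool_pos: [520.3, 20.4, 25.3]
eef_rot: [0.989, 0.15, -0.0, -0.0]
force: [-0.2, 0.4, -0.9]
gripper_width: 48.7
grasp_force: 31.3
```

Still no contact, so I lower in 1 mm steps until contact.

play_rows(
  fingers=[1,1,1,1],
  travel=[
    [0,0,0.001],
    [0,0,0.002],
    [0,0,0.002],
    [0,0,0.002],
  ],
  turn=[0,0,0,0],
)

```text
t: 11.1
tool_pos: [520.6, 20.5, 24.5]
eef_rot: [0.989, 0.15, 0.001, 0.0]
force: [-1.5, -0.7, 8.2]
gripper_width: 49.0
grasp_force: 31.9
```

play_rows(
  fingers=[-1,-1,-1,-1,-1,-1,-1,-1,-1,-1],
  travel=[
    [0,0,0],
    [0,0,0],
    [0,0,0],
    [0,0,0],
    [0,0,-0.02],
    [0,0,-0.06],
    [0,0,-0.11],
    [0,0,-0.155],
    [0,0,-0.155],
    [0,0,-0.155],
  ],
  turn=[0,0,0,0,0,0,0,0,0,0],
)

```text
t: 12.35
tool_pos: [519.8, 19.9, 177.7]
eef_rot: [0.989, 0.15, -0.001, 0.0]
force: [-0.2, -0.5, -1.1]
gripper_width: 85.7
grasp_force: 0.0
```

```bash
python3 - <<'E'
from m3 import *
d=np.load('w2.npy',allow_pickle=True).item();f,s=d['f'],d['s'];P=cloud(f,s)
for n,(c,rad),(z0,z1) in (('hub',((440,402),45),(30,42)),('hubfl',((440,402),45),(5,10)),('plate',((607,340),45),(7,16))):
    M=(P[...,2]>z0)&(P[...,2]<z1)&(np.hypot(P[...,0]-c[0],P[...,1]-c[1])<rad);q=P[M];print(n,len(q),q.min(0),q.max(0),np.median(q,0))
    if len(q)>10: print(cv2.minEnclosingCircle(q[:,:2].astype(np.float32)),cv2.minAreaRect(q[:,:2].astype(np.float32)))
f,s=shot('w5');print(s['tool_pos']);P=cloud(f,s);M=(np.hypot(P[...,0]-522,P[...,1]-23)<24)&(np.hypot(P[...,0]-522,P[...,1]-23)>15);print('ring z',np.nanpercentile(P[M][:,2],[5,50,95]))
print('hub rows'); rows(s['tool_pos'],[(440,402,170)])
E
```

```text
hub 696 [421.64356506 389.29678842  30.02274012] [456.78141796 424.24909407  36.59152622] [439.58423104 406.77089407  34.26295757]
((438.8760681152344, 406.6474914550781), 18.120588302612305) ((439.2245788574219, 406.77911376953125), (34.93900680541992, 35.13683319091797), 89.77017211914062)
hubfl 1070 [410.09618397 378.63901382   5.00768201] [467.36963857 434.92011139   9.94148481] [450.17090044 396.86043362   6.67474421]
((438.7627258300781, 407.03759765625), 28.774072647094727) ((441.46002197265625, 403.46728515625), (56.99671173095703, 48.07941436767578), 37.88853454589844)
plate 2898 [567.16921194 308.71603213   7.08942497] [630.83396987 370.84782451  13.66020386] [601.58057972 339.31286662  10.87745855]
((604.0025634765625, 339.5982666015625), 37.059669494628906) ((604.5947265625, 340.0830993652344), (40.66115951538086, 64.28173065185547), 65.02100372314453)
[519.75718802  19.87602718 177.74409909]
ring z [ 30.56225336 267.35811348 273.20298875]
hub rows
7 [[0.005,-0.056,0.001],[0.011,-0.111,0.002],[0.016,-0.167,0.003],[0.021,-0.222,0.004],[0.027,-0.278,0.005],[0.032,-0.333,0.007],[0.037,-0.389,0.008]]
```

play_rows(
  fingers=[-1,-1,-1,-1,-1,-1,-1,-1,-1,-1],
  travel=[
    [0.004,-0.04,0],
    [0.01,-0.095,0],
    [0.016,-0.15,0],
    [0.022,-0.205,0],
    [0.027,-0.26,0.005],
    [0.032,-0.315,0.015],
    [0.037,-0.37,0.03],
    [0.0385,-0.393,0.045],
    [0.0385,-0.393,0.05],
    [0.0385,-0.393,0.05],
  ],
  turn=[0,0,0,0,0,0,0,0,0,0],
)

```text
t: 13.65
tool_pos: [440.6, 404.9, 126.9]
eef_rot: [0.989, 0.15, -0.001, 0.002]
force: [-0.3, -0.1, 0.9]
gripper_width: 85.5
grasp_force: 0.0
```

```bash
python3 - <<'E'
from m3 import *
f,s=shot('w6');print(s['tool_pos']);T=show(f,s,0,0);h=s['tool_pos'][2]
M=(T[...,2]>h-37)&(T[...,2]<h-31)&(np.hypot(T[...,0],T[...,1])<35);q=T[M][:,:2].astype(np.float32);print('top',len(q),cv2.minEnclosingCircle(q),cv2.minAreaRect(q))
M=(T[...,2]>h-10)&(T[...,2]<h-5)&(np.hypot(T[...,0],T[...,1])<45);q=T[M][:,:2].astype(np.float32);print('fl',len(q),cv2.minEnclosingCircle(q))
P=cloud(f,s)
M=(P[...,2]>30)&(P[...,2]<110)&(np.hypot(T[...,0],T[...,1])<140);print('obst',[ (a.min(0).round(),a.max(0).round()) for a in [P[M]]])
P=cloud(f,s);M=(np.hypot(P[...,0]-522,P[...,1]-23)<24)&(np.hypot(P[...,0]-522,P[...,1]-23)>15);print('ring z',M.sum(),np.nanpercentile(P[M][:,2],[5,50,95]) if M.sum() else '')
E
```

```text
[440.60714232 404.94712815 126.85937054]
top 655 ((-0.9067151546478271, -3.0513925552368164), 17.80889129638672) ((-0.5947322845458984, -2.758787155151367), (34.82168960571289, 34.867916107177734), 0.7138376235961914)
fl 1182 ((-0.7543277740478516, -3.2715132236480713), 28.705669403076172)
obst [(array([421., 390.,  30.]), array([487., 540.,  93.]))]
ring z 0
```

play_rows(
  fingers=[-1,-1,-1,-1,-1,-1,1,1,1,1,1,1],
  travel=[
    [-0.001,-0.0025,0.03],
    [-0.001,-0.0025,0.06],
    [-0.001,-0.0025,0.085],
    [-0.001,-0.0025,0.1],
    [-0.001,-0.0025,0.107],
    [-0.001,-0.0025,0.107],
    [-0.001,-0.0025,0.107],
    [-0.001,-0.0025,0.107],
    [-0.001,-0.0025,0.107],
    [-0.001,-0.0025,0.107],
    [-0.001,-0.0025,0.107],
    [-0.001,-0.0025,0.107],
  ],
  turn=[0,0,0,0,0,0,0,0,0,0,0,0],
  newtons=45,
)

```text
t: 15.2
tool_pos: [439.0, 409.1, 22.2]
eef_rot: [0.989, 0.15, 0.001, 0.0]
force: [-0.8, -0.6, 6.3]
gripper_width: 34.2
grasp_force: 44.8
```

play_rows(
  fingers=[1,1,1,1,1,1,1,1,1,1,1,1],
  travel=[
    [0,0,-0.02],
    [0,0,-0.055],
    [0,0,-0.1],
    [-0.004,0.02,-0.13],
    [-0.014,0.07,-0.13],
    [-0.025,0.125,-0.13],
    [-0.036,0.18,-0.13],
    [-0.047,0.235,-0.13],
    [-0.058,0.29,-0.13],
    [-0.068,0.345,-0.12],
    [-0.078,0.391,-0.105],
    [-0.078,0.391,-0.105],
  ],
  turn=[0,0,0,0,0,0,0,0,0,0,0,0],
)

```text
t: 16.7
tool_pos: [479.6, 7.4, 125.4]
eef_rot: [0.989, 0.146, -0.002, 0.001]
force: [0.3, 1.2, -1.1]
gripper_width: 34.1
grasp_force: 45.3
```

```bash
cat >> m3.py <<'E'
def tipfind(f,s,guess=(522.3,22.9),z=80):
    """drill-hole + top-face centre of the spindle end, in tool coordinates"""
    P=cloud(f,s);M=(np.abs(P[...,2]-z)<4)&(np.hypot(P[...,0]-guess[0],P[...,1]-guess[1])<13)
    q=P[M];print('depth tip',len(q),cv2.minAreaRect(q[:,:2].astype(np.float32)),q[:,2].mean())
    rc=np.argwhere(M);(r0,c0),(r1,c1)=rc.min(0),rc.max(0)
    g=cv2.cvtColor(f['color'],cv2.COLOR_RGB2GRAY)[r0+3:r1-2,c0+4:c1-3].astype(float)
    rc0,cc0=(r1-r0)/2,(c1-c0)/2
    w=np.clip(np.percentile(g,80)*.75-g,0,None);m=(w>0).astype(np.uint8)
    n,l,st,ce=cv2.connectedComponentsWithStats(m)
    k=[i for i in range(1,n) if st[i,0]>0 and st[i,1]>0 and st[i,0]+st[i,2]<m.shape[1] and st[i,1]+st[i,3]<m.shape[0]]
    if not k: print('no hole',(c0,c1,r0,r1));return
    k=max(k,key=lambda i:st[i,4]);uv=ce[k]+[c0+4,r0+3]
    W=onplane(f,uv,z,s)[0];print('hole px',uv,st[k],'world',W,'tool',totool(W,s))
E
python3 - <<'E'
from m3 import *
d=np.load('w4.npy',allow_pickle=True).item();tipfind(d['f'],d['s'])
f,s=shot('w7');print(s['tool_pos'],s['force'],R.from_quat(s['eef_rot']).as_matrix()[:2,0])
tipfind(f,s)
T=show(f,s,0,0)
M=(T[...,2]>-19)&(T[...,2]<-8)&(np.hypot(T[...,0],T[...,1])<26);q=T[M]
z=np.percentile(q[:,2],[5,25,50,75]);print('hub top z',z)
M=M&(np.abs(T[...,1]+.7)<2);x=np.sort(T[M][:,0]);print(x[[0,1,2,-3,-2,-1]],np.diff(x).max(),x[np.argmax(np.diff(x))],x[np.argmax(np.diff(x))+1])
P=cloud(f,s);M=(np.hypot(P[...,0]-522.3,P[...,1]-22.9)<24)&(np.hypot(P[...,0]-522.3,P[...,1]-22.9)>15)&(P[...,2]<45);print('ring z',M.sum(),np.nanpercentile(P[M][:,2],[5,50,95]))
M=(np.hypot(P[...,0]-522.3,P[...,1]-22.9)<33)&(P[...,2]<34)&(P[...,2]>26);print('ring xy',cv2.minEnclosingCircle(P[M][:,:2].astype(np.float32)))
E
```

```text
depth tip 629 ((522.559326171875, 22.968734741210938), (17.133047103881836, 12.433015823364258), 16.974166870117188) 80.5937488935416
hole px [259.69230769 161.23076923] [ 2  8 10 10 78] world [522.31867832  22.78495749  80.        ] tool [41.57616145  1.54185272 21.1293321 ]
[479.6072621    7.39433281 125.3753028 ] [ 0.31180538  1.18366905 -1.11320773] [0.95732287 0.28899339]
depth tip 499 ((522.4011840820312, 23.332489013671875), (16.826583862304688, 12.90379524230957), 17.166576385498047) 80.57380960843936
hole px [251.43137255 149.47058824] [ 1  6  8  8 51] world [522.38534093  24.03634699  80.        ] tool [45.94192753 -3.66747792 45.18548073]
hub top z [-16.55850915 -12.84820978 -12.22002074 -11.43444795]
[-17.91701202 -17.81625556 -17.80357214  17.03204557  17.19175797
  17.25776334] 23.938267252185675 -12.628657525381401 11.309609726804275
ring z 1487 [29.66202513 30.79347148 31.89766193]
ring xy ((522.19140625, 22.060678482055664), 24.876834869384766)
```

play_rows(
  fingers=[1,1,1,1],
  travel=[
    [0.008,-0.002,0.004],
    [0.01,-0.003,0.008],
    [0.01,-0.003,0.008],
    [0.01,-0.003,0.008],
  ],
  turn=[0,0,0,0],
)

```text
t: 17.25
tool_pos: [488.9, 19.1, 118.4]
eef_rot: [0.989, 0.151, -0.0, -0.0]
force: [-0.3, -0.3, -0.8]
gripper_width: 34.0
grasp_force: 45.3
```

```bash
python3 - <<'E'
from m3 import *
for n in('w8','w9'):
    f,s=shot(n);print(s['tool_pos'],R.from_quat(s['eef_rot']).as_matrix()[:2,0])
    tipfind(f,s)
    T=show(f,s,0,0);M=(T[...,2]>-15)&(T[...,2]<-9.5)&(np.hypot(T[...,0],T[...,1])<19.5);q=T[M][:,:2].astype(np.float32);print('hub',cv2.minEnclosingCircle(q))
    M=(T[...,2]>11)&(T[...,2]<17)&(np.hypot(T[...,0],T[...,1])<31)&(np.hypot(T[...,0],T[...,1])>20);q=T[M][:,:2].astype(np.float32);print('fl',len(q),cv2.minEnclosingCircle(q),T[M][:,2].mean())
E
```

```text
[488.85651447  19.11621879 118.36251147] [0.95440039 0.29852949]
depth tip 496 ((522.6740112304688, 23.0340518951416), (17.04066276550293, 12.634058952331543), 17.438247680664062) 80.59217737217149
no hole (np.int64(257), np.int64(276), np.int64(156), np.int64(182))
hub ((0.05113281309604645, 0.0016967832343652844), 19.453279495239258)
fl 1440 ((0.24078279733657837, -0.8853893280029297), 28.48859405517578) 15.535407469735492
[488.87176051  18.88051208 118.38277048] [0.95453739 0.2980912 ]
depth tip 516 ((522.4817504882812, 23.344478607177734), (17.155174255371094, 12.738123893737793), 17.371898651123047) 80.50037806666569
no hole (np.int64(256), np.int64(275), np.int64(156), np.int64(182))
hub ((0.1327461451292038, -0.07729767262935638), 19.46002197265625)
fl 1452 ((1.5702866315841675, -0.8711786270141602), 28.449260711669922) 15.55433910998617
```

```bash
python3 - <<'E'
from m3 import *
for n in('w8','w9'):
    d=np.load(n+'.npy',allow_pickle=True).item();f,s=d['f'],d['s'];T=show(f,s,0,0)
    M=(T[...,2]>-15)&(T[...,2]<-9.5)&(np.abs(T[...,0])<22)&(np.abs(T[...,1]+.8)<2);x=np.sort(T[M][:,0]);k=np.argmax(np.diff(x));print('top x',x[[0,1,-2,-1]],x[k],x[k+1])
    M=(T[...,2]>11)&(T[...,2]<17)&(np.abs(T[...,1]+.8)<3)&(T[...,0]>0)&(T[...,0]<32);print('fl +x',np.sort(T[M][:,0])[-3:])
    M=(T[...,2]>-15)&(T[...,2]<-9.5)&(np.abs(T[...,0])<3)&(np.abs(T[...,1])<16);y=np.sort(T[M][:,1]);k=np.argmax(np.diff(y));print('bore y',y[k],y[k+1])
E
```

```text
top x [-18.68226124 -18.25345983  17.16635615  17.28314403] -12.851346123320713 11.537684570628533
fl +x [27.30381684 27.75847921 27.7984261 ]
bore y -12.893769670502481 11.079493719455865
top x [-18.18589954 -17.9693859   17.00959149  17.32068681] -12.858851349990816 11.604451328457843
fl +x [27.6135663  27.61558794 27.6395766 ]
bore y -12.936554601244302 11.07818527232789
```

play_rows(
  fingers=[1,1,1,1,1,1,1,1],
  travel=[
    [0.012,0.003,0],
    [0.028,0.006,0],
    [0.034,0.007,0],
    [0.034,0.007,0.006],
    [0.034,0.007,0.015],
    [0.034,0.007,0.021],
    [0.034,0.007,0.025],
    [0.034,0.007,0.025],
  ],
  turn=[0,0,0,0,0,0,0,0],
)

```text
t: 18.35
tool_pos: [523.3, 21.9, 93.0]
eef_rot: [0.989, 0.15, -0.0, -0.0]
force: [0.7, -0.4, 0.1]
gripper_width: 34.2
grasp_force: 45.3
```

Engaged with no contact force, so I keep lowering. About 41 mm remain.

play_rows(
  fingers=[1,1,1,1,1,1,1],
  travel=[
    [0,0,0.008],
    [0,0,0.017],
    [0,0,0.026],
    [0,0,0.033],
    [0,0,0.037],
    [0,0,0.039],
    [0,0,0.039],
  ],
  turn=[0,0,0,0,0,0,0],
)

```text
t: 19.23
tool_pos: [523.6, 22.0, 54.4]
eef_rot: [0.989, 0.15, 0.0, -0.0]
force: [0.3, -0.3, -1.6]
gripper_width: 34.3
grasp_force: 45.3
```

play_rows(
  fingers=[1,1,1,1,1],
  travel=[
    [0,0,0.001],
    [0,0,0.002],
    [0,0,0.003],
    [0,0,0.003],
    [0,0,0.003],
  ],
  turn=[0,0,0,0,0],
)

```text
t: 19.85
tool_pos: [523.6, 21.9, 52.1]
eef_rot: [0.989, 0.15, 0.0, 0.0]
force: [-1.7, -0.8, 5.2]
gripper_width: 34.0
grasp_force: 45.9
```

play_rows(
  fingers=[-1,-1,-1,-1,-1,-1,-1,-1,-1],
  travel=[
    [0,0,0],
    [0,0,0],
    [0,0,0],
    [0,0,0],
    [0,0,-0.02],
    [0,0,-0.06],
    [0,0,-0.11],
    [0,0,-0.13],
    [0,0,-0.13],
  ],
  turn=[0,0,0,0,0,0,0,0,0],
)

```text
t: 20.98
tool_pos: [524.4, 22.2, 182.7]
eef_rot: [0.989, 0.15, 0.002, 0.0]
force: [-0.4, 0.3, -0.2]
gripper_width: 85.5
grasp_force: 0.0
```

play_rows(
  fingers=[-1,-1,-1,-1,-1,-1,-1,-1,-1,-1],
  travel=[
    [0.02,-0.035,0],
    [0.05,-0.08,0],
    [0.08,-0.13,0],
    [0.11,-0.18,0],
    [0.14,-0.23,0],
    [0.165,-0.265,0.01],
    [0.172,-0.279,0.03],
    [0.172,-0.279,0.04],
    [0.172,-0.279,0.04],
    [0.172,-0.279,0.04],
  ],
  turn=[0.1,0.22,0.36,0.5,0.64,0.74,0.74,0.74,0.74,0.74],
)

```text
t: 22.22
tool_pos: [605.7, 337.7, 141.7]
eef_rot: [0.976, -0.218, 0.0, 0.0]
force: [0.7, 0.3, 0.1]
gripper_width: 84.9
grasp_force: 0.0
```

```bash
python3 - <<'E'
from m3 import *
f,s=shot('w10');print(s['tool_pos'],R.from_quat(s['eef_rot']).as_matrix()[:2,0]);T=show(f,s,0,0);h=s['tool_pos'][2]
M=(T[...,2]>h-15)&(T[...,2]<h-7)&(np.abs(T[...,0])<45)&(np.abs(T[...,1])<32);q=T[M][:,:2].astype(np.float32);print('plate',len(q),cv2.minAreaRect(q))
P=cloud(f,s);M=(P[...,2]>40)&(P[...,2]<75)&(np.hypot(T[...,0],T[...,1])<180)&(T[...,0]>20);print('roll',P[M].min(0).round(),P[M].max(0).round())
P=cloud(grab_frame('side')and (g:=grab_frame('side')));M=(np.hypot(P[...,0]-522,P[...,1]-23)<17)&(P[...,2]>45);print('side hub top',np.nanpercentile(P[M][:,2],[10,30,50,70,90]))
E
```

```text
[605.65838891 337.72237679 141.70948901] [ 0.90455572 -0.42635456]
plate 2080 ((-1.725332260131836, -2.0448951721191406), (39.9612922668457, 63.771026611328125), 89.81392669677734)
roll [597. 182.  40.] [681. 267.  67.]
side hub top [53.91552106 61.34274221 65.48626533 73.41824282 80.41732934]
```

play_rows(
  fingers=[-1,-1,-1,-1,-1,-1,1,1,1,1,1,1],
  travel=[
    [-0.002,-0.001,0.04],
    [-0.002,-0.001,0.08],
    [-0.002,-0.001,0.11],
    [-0.002,-0.001,0.128],
    [-0.002,-0.001,0.134],
    [-0.002,-0.001,0.134],
    [-0.002,-0.001,0.134],
    [-0.002,-0.001,0.134],
    [-0.002,-0.001,0.134],
    [-0.002,-0.001,0.134],
    [-0.002,-0.001,0.134],
    [-0.002,-0.001,0.134],
  ],
  turn=[0,0,0,0,0,0,0,0,0,0,0,0],
  newtons=70,
)

```text
t: 23.88
tool_pos: [604.1, 341.7, 8.6]
eef_rot: [0.976, -0.217, 0.001, -0.001]
force: [-0.3, -0.8, 5.6]
gripper_width: 37.3
grasp_force: 71.7
```

play_rows(
  fingers=[1,1,1,1,1,1,1,1,1,1,1,1],
  travel=[
    [0,0,-0.02],
    [0,0,-0.055],
    [0,0,-0.1],
    [0,0.01,-0.14],
    [0.004,0.045,-0.15],
    [0.008,0.09,-0.15],
    [0.012,0.14,-0.15],
    [0.017,0.19,-0.15],
    [0.021,0.24,-0.15],
    [0.026,0.29,-0.145],
    [0.03,0.335,-0.125],
    [0.0305,0.351,-0.107],
  ],
  turn=[0,0,0,0,-0.1,-0.22,-0.34,-0.46,-0.58,-0.68,-0.742,-0.742],
)

```text
t: 25.38
tool_pos: [480.7, 6.2, 114.2]
eef_rot: [0.989, 0.149, -0.001, 0.001]
force: [0.2, -0.4, -2.3]
gripper_width: 37.9
grasp_force: 70.9
```

play_rows(
  fingers=[1,1,1],
  travel=[
    [0,0,0],
    [0,0,0],
    [0,0,0],
  ],
  turn=[0,0,0],
)

```text
t: 25.75
tool_pos: [483.3, 12.1, 115.4]
eef_rot: [0.988, 0.152, 0.001, -0.0]
force: [-0.4, 0.2, -1.1]
gripper_width: 38.0
grasp_force: 70.9
```

```bash
cat > plate.py <<'E'
from m3 import *
def run(n):
    f,s=shot(n);print(s['tool_pos'],R.from_quat(s['eef_rot']).as_matrix()[:2,0]);tipfind(f,s)
    T=show(f,s,0,0);P=cloud(f,s)
    M=(T[...,2]>-6)&(T[...,2]<2)&(np.abs(T[...,0])<40)&(np.abs(T[...,1])<18.5);q=T[M];print('plate n',len(q),'z',np.percentile(q[:,2],[5,50,95]))
    A=np.c_[q[:,:2],np.ones(len(q))];print('tilt',np.linalg.lstsq(A,q[:,2],rcond=None)[0])
    for y0 in (-4,0,4):
        x=np.sort(T[M&(np.abs(T[...,1]+.8-y0)<1.5)][:,0]);k=np.argmax(np.diff(x));print('x',x[[0,-1]],'slot',x[k],x[k+1],(x[k]+x[k+1])/2)
    for x0 in (-5,0,5):
        y=np.sort(T[M&(np.abs(T[...,0]-x0)<1.5)][:,1]);k=np.argmax(np.diff(y));print('slot y',y[k],y[k+1],(y[k]+y[k+1])/2)
    M=(np.hypot(P[...,0]-522.4,P[...,1]-23.1)<17.5)&(np.hypot(P[...,0]-522.4,P[...,1]-23.1)>13)&(P[...,2]>50)&(P[...,2]<76);print('hub top',M.sum(),np.percentile(P[M][:,2],[5,50,95]))
    print('move',)
E
python3 -c "
from plate import *
run('w11')"
```

```text
[483.25605781  12.10003146 115.35309527] [0.9535217  0.30131137]
depth tip 542 ((522.100830078125, 23.112470626831055), (17.81037712097168, 12.846600532531738), 17.034027099609375) 80.50710928507965
no hole (np.int64(249), np.int64(269), np.int64(146), np.int64(173))
plate n 6714 z [-3.10914909 -2.14458461 -0.98615507]
tilt [ 0.00247283 -0.00297245 -2.0932554 ]
x [-30.44370413  33.80192685] slot -7.792486329789074 11.061688531028645 1.6346011006197858
x [-30.54275936  33.75261111] slot -7.972330480363145 10.987978506154237 1.5078240128955458
x [-30.68526294  33.68230713] slot -7.803602815325023 11.409677951203912 1.8030375679394446
slot y -8.871375499094874 7.064014000500572 -0.903680749297151
slot y -8.767852777299568 6.980258536394574 -0.893797120452497
slot y -8.766896731199054 6.935086047831194 -0.91590534168393
hub top 856 [63.43376152 64.63555477 65.71225435]
move
```

```bash
cat >> m3.py <<'E'
def hole(f,s,c,r):
    g=cv2.cvtColor(f['color'],cv2.COLOR_RGB2GRAY)[r-7:r+8,c-6:c+7].astype(float)
    w=np.clip(200-g,0,80);w[w<15]=0;v,u=np.mgrid[r-7:r+8,c-6:c+7];uv=((w*u).sum()/w.sum(),(w*v).sum()/w.sum())
    W=onplane(f,uv,80,s)[0];print('hole',uv,W,totool(W,s));return g
E
python3 - <<'E'
from m3 import *
np.set_printoptions(linewidth=200)
for n,c,r in (('w4',260,161),('w11',259,160),('w9',265,169)):
    d=np.load(n+'.npy',allow_pickle=True).item();g=hole(d['f'],d['s'],c,r)
    if n!='w4': print(g.astype(int))
E
```

```text
hole (np.float64(259.6732026143791), np.float64(161.20733478576616)) [522.32849603  22.79986659  80.        ] [41.5899898   1.53056355 21.12935   ]
hole (np.float64(258.98921216083687), np.float64(161.01111474338018)) [521.50902301  22.83394557  80.        ] [39.61031563  1.29831293 35.4638532 ]
[[253 253 253 253 253 253 253 252 252 252 252 252 252]
 [253 253 253 253 252 252 250 251 251 252 252 253 252]
 [253 253 253 249 244 241 233 237 243 250 253 253 252]
 [253 253 251 226 160 136 130 136 162 230 250 252 252]
 [253 252 240 179 119 107 109 108 116 157 231 249 251]
 [251 245 201 126 108 107 108 107 109 116 174 238 249]
 [235 184 137 106 100 105 108 106 108 107 136 231 248]
 [223 161 111  83  82  92 100  99 101 103 136 228 247]
 [192 171 125  82  77  79  81  79  82  96 139 220 239]
 [188 183 142  95  80  77  77  76  79  91 134 177 195]
 [189 188 160 128  99  86  80  82  94 123 164 182 185]
 [185 186 181 165 144 120 111 119 140 166 180 183 184]
 [183 183 183 182 176 168 163 171 180 182 183 184 184]
 [183 181 182 184 183 182 182 182 182 182 183 185 184]
 [181 182 182 182 182 183 183 183
[... 296 characters left out ...]
36 202 202 232 242 242 222 192 186 187]
 [245 251 248 223 185 179 179 179 182 184 184 188 191]
 [198 231 223 187 169 158 133 120 131 153 167 183 191]
 [176 185 182 167 136 104  87  83  84  91 113 158 182]
 [172 176 172 143 101  79  78  76  76  76  84 125 167]
 [169 175 168 126  83  76  76  75  75  74  78 108 156]
 [170 173 160 116  82  74  74  77  75  75  76  91 151]
 [171 176 164 122  80  74  75  74  74  75  77  96 152]
 [173 179 178 138  91  76  74  74  73  75  80 110 157]
 [174 183 181 158 117  88  78  75  76  79  99 138 169]
 [175 181 179 175 153 122 105  99  95 112 142 166 176]
 [174 178 177 176 173 162 154 145 142 160 173 176 178]
 [172 175 176 175 176 175 175 174 173 175 177 179 178]]
```

play_rows(
  fingers=[1,1,1,1,1,1,1,1,1],
  travel=[
    [0.012,0.001,0],
    [0.028,0.002,0],
    [0.0387,0.0022,0],
    [0.0387,0.0022,0.01],
    [0.0387,0.0022,0.018],
    [0.0387,0.0022,0.023],
    [0.0387,0.0022,0.027],
    [0.0387,0.0022,0.03],
    [0.0387,0.0022,0.03],
  ],
  turn=[0,0,0,0,0,0,0,0,0],
)

```text
t: 26.92
tool_pos: [520.2, 20.2, 85.1]
eef_rot: [0.988, 0.151, 0.001, -0.0]
force: [-0.1, 0.3, 0.0]
gripper_width: 37.9
grasp_force: 71.3
```

play_rows(
  fingers=[1,1,1,1,1],
  travel=[
    [0,0,0.002],
    [0,0,0.004],
    [0,0,0.006],
    [0,0,0.008],
    [0,0,0.008],
  ],
  turn=[0,0,0,0,0],
)

```text
t: 27.55
tool_pos: [520.2, 20.3, 76.1]
eef_rot: [0.988, 0.151, 0.0, -0.0]
force: [2.4, 0.9, -3.2]
gripper_width: 38.1
grasp_force: 71.1
```

play_rows(
  fingers=[1,1,1,1,1],
  travel=[
    [0,0,0.001],
    [0,0,0.002],
    [0,0,0.003],
    [0,0,0.004],
    [0,0,0.004],
  ],
  turn=[0,0,0,0,0],
)

```text
t: 28.18
tool_pos: [520.2, 20.2, 72.6]
eef_rot: [0.988, 0.151, 0.001, -0.0]
force: [1.6, 2.7, 1.9]
gripper_width: 38.0
grasp_force: 71.6
```

play_rows(
  fingers=[1,1,1],
  travel=[
    [0,0,0.001],
    [0,0,0.001],
    [0,0,0.001],
  ],
  turn=[0,0,0],
)

```text
t: 28.55
tool_pos: [520.2, 20.2, 72.5]
eef_rot: [0.988, 0.151, 0.001, 0.0]
force: [0.6, 3.1, 9.6]
gripper_width: 37.6
grasp_force: 72.4
```

The plate is seated firmly. I release, then retreat up and back to check.

play_rows(
  fingers=[-1,-1,-1,-1,-1,-1,-1,-1,-1,-1],
  travel=[
    [0,0,0],
    [0,0,0],
    [0,0,0],
    [0,0,0],
    [0,0,-0.02],
    [0,0,-0.06],
    [-0.02,0,-0.1],
    [-0.05,0,-0.12],
    [-0.06,0,-0.12],
    [-0.06,0,-0.12],
  ],
  turn=[0,0,0,0,0,0,0,0,0,0],
)

```text
t: 29.8
tool_pos: [461.9, 1.5, 190.8]
eef_rot: [0.989, 0.151, -0.0, 0.0]
force: [0.7, 0.6, -0.3]
gripper_width: 85.3
grasp_force: 0.0
```

```bash
python3 - <<'E'
from m3 import *
f,s=shot('w12');print(s['tool_pos'],s['gripper_width']);P=cloud(f,s);D=np.hypot(P[...,0]-522.3,P[...,1]-23)
M=(D<38)&(P[...,2]>60);q=P[M]
M2=(q[:,2]>69)&(q[:,2]<77.5);p=q[M2];print('plate',len(p),np.percentile(p[:,2],[2,50,98]),cv2.minAreaRect(p[:,:2].astype(np.float32)))
print('tilt',np.linalg.lstsq(np.c_[p[:,:2]-[522.3,23],np.ones(len(p))],p[:,2],rcond=None)[0])
t=q[q[:,2]>78];print('tip',len(t),np.median(t,0))
cv2.imwrite('pics/fin.png',cv2.resize(f['color'][40:240,130:400],(800,592))[:,:,::-1])
E
```

```text
[461.91899884   1.45977635 190.84536356] 85.26003818162609
plate 2804 [73.3855275  74.826763   76.24691698] ((521.6698608398438, 21.86148452758789), (63.75981140136719, 40.01471710205078), 17.114835739135742)
tilt [ 1.32669845e-03 -8.43497168e-04  7.48326060e+01]
tip 286 [522.27745473  23.32848602  80.67296357]
```

View pics/fin.png

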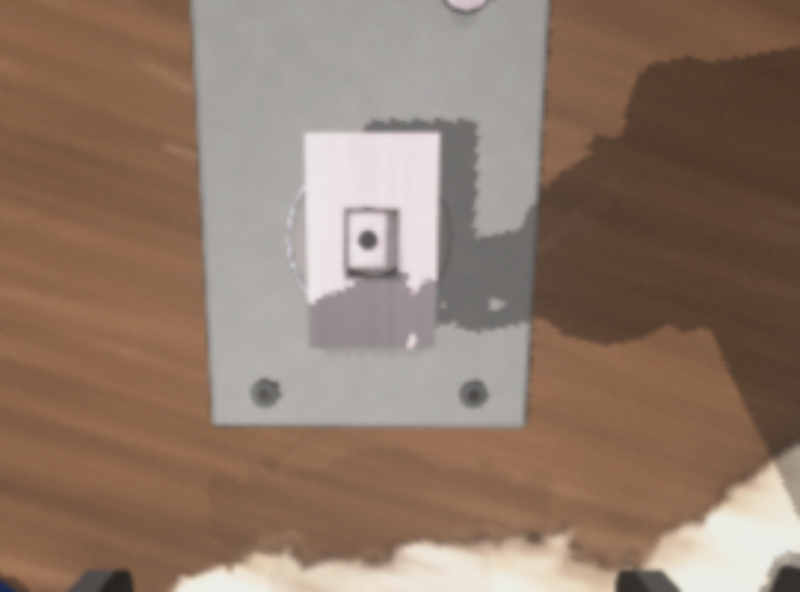

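The final view shows the plate flat, with the spindle end through its slot at crop pixel (368,240). Its top is about 74 mm above the bench (74.8 measured, and the depth reads about 0.6 high), so it is home.

```bash
python3 -c "
from station import *
print(finish_job())"
```

```text
the job is handed in; nothing more can be done
None
```

The cork ring, core hub and key plate are on the spindle in that order, each lowered to contact and measured at its home height with the plate over the flats; everything is released, and the job was handed in at about 30 s.

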